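Set up the sloping tube rest and lay a blood tube on it to sediment

TASK

Set up the folded tube rest for a slanted sedimentation run: tip its steel tray right back against its stops, swing the sprung prop leg under the tray out until it snaps over and locks, then lower the tray gently, without letting it drop, until it stands sloping on the locked leg. Then take the capped tube out of the white stand and lay it on the slope in any one of the tray's notches, cap end uppermost and its round bottom down against the end stop. Leave the things lying about the bench where they are.

Things in the scene. Friction and masses are not known exactly. Their poses are not given: they have to be found in the camera images.
- rest: Fixed base of the tube rest: grey plate 212 x 166 mm, its top at z = 12 mm, x from -166 to +46 mm. Origin: on the bench under the tray's hinge line. x points from the tray's near edge to the hinge, y along the hinge line, z up; the hinge line is 58 mm above the origin. Hinge lugs 74 mm high, two front rests 56 mm, two back-stop posts 97 mm.
- tray (a joint): Steel tray (0.6 kg), free hinge. 0 = lying flat, as at the start; grows (rad) as its near edge is lifted up and back over the hinge; 2.007 = leaning 25 degrees past vertical on its back stops, where its weight keeps it. Let go before vertical, it falls. Standing on the locked leg it reads about 0.785 (45 degrees).
- tray_hinge (a point): Middle of the hinge line, turning with the tray: x in the tray's plane from near edge to hinge, y along the hinge, z out of the upper face (up when flat). Sheet 140 mm wide, x -150 to 0, z -2 to +2 mm. At x = -75 an end-stop wall 34 mm high faces the near edge. A laid tube lies along x at z = 24.5, bottom at x = -75, cap from x = -135 to -156 mm.
- notch1 (a point): Where a tube's bottom lies in the second notch: (-75, -16, 24.5) mm in the tray_hinge frame, same axes. Two white notched bars cross the tray at x = -87 and -118 mm (8 mm thick); their four notches, 18 mm wide, are centred at y = -48, -16, 16 and 48; notch floors at z = 18, tops of the teeth at z = 28 mm.
- tab (a point): Middle of the tray's pull tab, a tongue 20 mm wide (along y), 6 mm thick, sticking out 36 mm past the middle of the near edge. In the tray_hinge frame it is at (-170, 0, -5) mm; same axes. Pinched across its width it can turn between the fingers as the tray swings.
- leg (a joint): Prop leg under the tray. 0 = folded along the underside, pointing to the hinge and drooping 5 degrees, held by its tension spring; grows (rad) as the foot swings away from the underside and on towards the near edge; dead centre at about 0.45, past which the spring pulls it open; 0.977 = locked on its stop, 61 degrees from the sheet. About 2 N at the grip point swings it.
- leg_pivot (a point): Pivot of the leg: (-127, 0, -18) mm in the tray_hinge frame. Turns with the leg: x along the leg to the foot, y along the hinge line.
- leg_grip (a point): Grip point on the leg, 90 mm from its pivot; axes as leg_pivot. The leg is an aluminium strap 18 mm wide (along y), 6 mm thick, ending 122 mm from the pivot in a round rubber foot bar, 12 mm thick, 60 mm long along y. Folded, it stands 24 mm off the underside here. Pinched across its width it can turn in the fingers. The spring is on its +y side, within 75 mm of the pivot.
- tube_stand: Fixed white plastic block, 44 x 112 x 46 mm on a 5 mm foot 56 x 124 mm, long along its y, with four round pockets (16.5 mm wide, 40 mm deep) along y at -39, -13, 13 and 39 mm. Origin under its middle.
- sample_tube: Capped blood tube, 81 mm long, standing in one pocket of the white stand: round body 13 mm thick, cap 16 mm thick over the last 21 mm. About 24 g. Origin at the round bottom's lowest point, z along the tube to the cap. At the start its cap stands 41 mm out of the stand's top.
- timer: Bystander: white wind-up timer, 66 x 66 x 44 mm, origin under its middle; leave it.
- reagent_bottle: Bystander: small amber bottle, 46 mm thick, 98 mm high, origin under its middle; leave it.
- forceps: Bystander: steel forceps 132 mm long, lying flat, origin under the middle; leave them.
- marker_red: Bystander: two-ended marker, 124 mm long, 13 mm thick, lying, origin under the middle; leave it.
- pen_black: Bystander: pen, 134 mm long, 9 mm thick, lying, origin under the middle; leave it.

How it is judged:
On the way, in this order (a step that is already met when the one before it is completed fails the run):
1. the tray is tipped right back and leans on its back stops (value of joint tray above 1.93 rad), for 0.2 s.
2. the prop leg has been swung out past dead centre and is locked on its stop (value of joint leg above 0.92 rad), for 0.2 s.
3. the tray has been lowered and stands sloping on the locked leg (value of joint tray between 0.7 and 0.87 rad and value of joint leg above 0.92 rad), for 0.3 s.
At the end, for the whole second after the job is handed in: The leg is locked (over 0.92 rad) and the tray stands on it (0.70 to 0.87 rad). The tube lies at rest down in one of the notches (bottom 18 to 30 mm above the sheet's middle), along the slope within 0.12 rad, cap up, bottom within 10 mm of the end stop (all of step 3 and x of sample_tube in the frame of tray_hinge between -0.085 and -0.068 m and z of sample_tube in the frame of tray_hinge between 0.018 and 0.03 m and y of sample_tube in the frame of tray_hinge between -0.06 and 0.06 m and angle between the z axis of sample_tube and the x axis of tray_hinge, either way round below 0.12 rad and linear speed of sample_tube below 0.02 m/s); the robot touches nothing.
It fails at once if the tray is let drop (it falls faster than 2.5 rad/s) (velocity of joint tray below -2.5 rad/s).
It fails at once if the timer, amber bottle, forceps, marker or pen is pushed more than 30 mm from its place (distance of any of timer, reagent_bottle, forceps, marker_red, pen_black from where it was at the start of the episode above 0.03 m).
It also fails if it takes over 72 s, if anything falls off the work surface, if the arm or the gripper's body presses on something with over 40 N, if the wrist force passes 120 N, or if a joint passes its speed limit or range.

ROBOT

A 6-joint arm with a two-finger parallel gripper is mounted at the origin on a cart in front of the work surface, level with it; the furniture and walls round the work are solid. World frame = base frame: x ahead of the robot, y to its left, z up, the work surface at z = 0. Lengths are in m, angles in rad, forces in N, time in s.
With the tool pointing down it reaches from about 0.35 to 0.975 m from the base axis. Payload 4.9 kg.
Tool frame: the origin (TCP) lies on the mounting face of the last link; the fingertips stand 173 mm ahead of it and the grasp point (between the pads) lies ctrl.pinch_z ahead of it (ctrl.pinch_z is the distance from the TCP to the grasp point, in m); z points along the fingers, y is the line along which they close (so a half turn about z gives the same grasp; the last joint's range is limited). The gripper opens to 85 mm and grips with 20 to 120 N. Pads are 22 mm wide; open, the fingers measure 114 mm over their backs; the gripper's body (76 mm by 85 mm) begins 54 mm behind the grasp point. The pads swing forward as they close: fully open they stand 13 mm farther back than shut.
Start: joints at [-0.119, 0.053, 1.613, -0, 1.476, -0.119], TCP at [0.625, 0, 0.405] pointing down, gripper open.
Joint ranges: [-3.01, 3.01], [-1.01, 2.22], [0.06, 2.58], [-1.02, 4.17], [0.09, 2.62], [-3.14, 3.14]. Speed limits (rad/s): [2.57, 2.57, 3.14, 3.14, 3.14, 3.14].

INTERFACE

Orientations are given as a rotation vector (axis times angle).
In Python, from station import telemetry, eyes, ctrl gives the robot as it stands.
- The arm moves only by the tool apply_moves, never from a script. Its argument "plan" is a list of rows, each a list of 5 numbers: the finger opening in m, from 0 to 0.0854, then the shift along the tool's x, y, z in m, then the turn about the tool's z in rad. In form: [[jaw, x, y, z, roll], ...]. A call has 1 to 12 rows; each row is the pose to reach, as a shift and turn from the pose commanded when the call began, along the tool's axes at that moment; what a row does not reach only later rows make up. A row lasts 1/12 s, in which the tool goes at most 41.7 mm and 7.16 degrees, less where a joint would pass 70% of its speed; a pose out of reach is approached as far as the arm can. A call with a gripper value outside its range is refused whole. The fingers move at their own pace and stop on an object; "newtons" is the grip in N (left out, the last holds). Time passes only in rows, so rows that repeat a pose let the fingers close. It gives the time, the measured TCP pose, the force, the opening and the grip force at its end, in the units of the state.
- telemetry.get_obs(): the state, without advancing time (a new reading comes with each control period).
- eyes.get_image(name): name is "scene" or "side" or "wrist"; returns a dict with "img" (480x640x3 uint8, blue, green, red), "range_z" (480x640 float32, m along the optical axis (not along the pixel's ray), 0 where there is no reading), "K" (3x3 intrinsics, pixels), "pose" (4x4, takes a point from camera to world coordinates); the wrist camera has in their place "hand_eye" (4x4, takes a point from camera to tool coordinates, whose origin is the TCP and whose axes are the flange's). Camera axes: x right, y down, z forward; pixel columns grow to the right and rows downward; lengths in m; the calibration is good to about 2 mm. A picture is of the moment at which its call begins: read the wrist's pose just before it.
- ctrl.finish_job(): hands the job in; it is judged then, once.
Trained networks look in a picture, given as the dict that the camera call returned (one of the last four; its "shot" number tells which), for a name from the list of things; names that differ only in an ending like _2 or _b are one class to them, and where a whole thing is asked for, a point or a joint stands for the part that bears it (a point fixed in the world has none). Each returns a list of dicts, best first, with "confidence" (0 to 1); they miss things now and then, are a little off and sometimes report something else, mostly with a low value. They report only what shows in the picture. A call takes as long as a camera call.
- eyes.search_frame(thing, picture): "box" ([left, top, right, bottom] in pixels, round what is visible of it).
- eyes.outline_of(thing, picture): "region" (480x640 bool, what is visible of it) and "box" ([left, top, right, bottom] in pixels, round what is visible of it).
- eyes.tip_of(thing, picture): "point" ([column, row] in pixels: a listed point, or the origin of a listed thing).
The state is a dict: "t": time; "q": joint angles; "dq": joint speeds; "effort": joint torques, N m; "tool_pos": TCP position; "tool_rot": TCP orientation; "contact_force": force on the tool from outside, world axes, zero at the start; "wrist_torque": the same for the moment, N m; "opening": finger opening in m; "grip_force": force on a finger pad.
Only numpy, scipy, OpenCV 4.12 (cv2) and the standard library are available. Lean on these libraries where they do the work, as an engineer would, in place of code of your own. Each camera call takes 0.05 s, during which the arm holds its last target. There are 200 camera calls.

## Working session

There is one attempt and no reset: what is moved stays moved. The work goes in short steps, Python scripts to look and compute and a tool call to move; the robot and the scene stay as the last step left them, time stands still between calls to the robot, and variables do not carry over. Pictures are saved under pics/ and viewed, at most 14 in all, crops included, and the job is handed in when it is done.

Besides the shell and the picture viewer there is one more tool, called after "Request:" by a JSON object that holds its "fn" and its "kwargs", one argument or row to a line. apply_moves: Moves the arm, as the interface text tells. Its arguments: {"type":"object","properties":{"plan":{"type":"array","items":{"type":"array","items":{"type":"number"}}},"newtons":{"type":"number"}},"required":["plan"]}

```bash
mkdir -p pics; cat > h.py <<'E'
import numpy as np, cv2
from scipy.spatial.transform import Rotation as R
from station import telemetry, eyes, ctrl
def tool():
    o=telemetry.get_obs(); T=np.eye(4); T[:3,:3]=R.from_rotvec(o['tool_rot']).as_matrix(); T[:3,3]=o['tool_pos']; return T,o
def shot(name,save=None):
    T,o=tool(); p=eyes.get_image(name)
    p['W']=p['pose'] if name!='wrist' else T@p['hand_eye']
    if save: cv2.imwrite('pics/'+save,p['img'])
    return p
def cloud(p,mask=None):
    z=p['range_z']; v,u=np.nonzero((z>0)&(mask if mask is not None else True)); K=p['K']; d=z[v,u]
    c=np.c_[(u-K[0,2])/K[0,0]*d,(v-K[1,2])/K[1,1]*d,d]
    return c@p['W'][:3,:3].T+p['W'][:3,3], u,v
def at(p,uv,r=2):
    u,v=int(round(uv[0])),int(round(uv[1])); z=p['range_z'][max(0,v-r):v+r+1,max(0,u-r):u+r+1]; z=z[z>0]
    if len(z)==0: return None
    d=np.median(z);K=p['K']; c=np.array([(uv[0]-K[0,2])/K[0,0]*d,(uv[1]-K[1,2])/K[1,1]*d,d]); return p['W'][:3,:3]@c+p['W'][:3,3]
E
python3 - <<'E'
from h import *
np.set_printoptions(precision=4,suppress=True)
T,o=tool(); print(o['t'],T,ctrl.pinch_z)
for n in ['scene','side']:
    p=shot(n,n+'0.png'); print(n,p['W'],p['K'][0,0])
    for t in ['tab','tray_hinge','leg_grip','leg_pivot','notch1','sample_tube','tube_stand','rest','timer','reagent_bottle','forceps','marker_red','pen_black']:
        for r in eyes.tip_of(t,p)[:1]: print(t,round(r['confidence'],2),np.array(r['point']),at(p,r['point']))
E
```

```text
0.0 [[ 0.      1.     -0.0021  0.6247]
 [ 1.     -0.      0.0003  0.    ]
 [ 0.0003 -0.0021 -1.      0.4034]
 [ 0.      0.      0.      1.    ]] 0.1547
scene [[-0.7258 -0.4131  0.55   -0.4253]
 [-0.6875  0.4108 -0.5988  1.0041]
 [ 0.0214 -0.8127 -0.5822  1.0925]
 [ 0.      0.      0.      1.    ]] 574.5064421600048
tab 0.82 [298.7 289.6] [0.4241 0.1571 0.055 ]
tray_hinge 0.94 [242.6 268.8] [0.5977 0.21   0.0597]
leg_grip 0.42 [366.9 265.8] [ 0.3826 -0.09    0.0228]
notch1 0.97 [267.7 268.3] [0.5266 0.1773 0.0833]
sample_tube 0.5 [367.2 241.5] [ 0.4621 -0.1877  0.0217]
tube_stand 0.63 [369.2 239.5] [ 0.4553 -0.1882  0.0328]
rest 0.77 [245.2 284. ] [0.5413 0.2486 0.0599]
timer 0.95 [366.1 266.2] [ 0.3833 -0.0871  0.0225]
forceps 0.72 [269.1 268.6] [0.5242 0.1742 0.0818]
marker_red 0.62 [179.  302.8] [0.662  0.3901 0.0043]
pen_black 0.67 [366.4 267.2] [ 0.3807 -0.0856  0.021 ]
side [[-0.9726 -0.1126  0.2036  0.3056]
 [-0.2321  0.5296 -0.8158  0.8026]
 [-0.0159 -0.8407 -0.5412  0.6124]
 [ 0.      0.      0.      1.    ]] 437.6409369377357
tab 0.7 [349.7 301. ] [0.4238 0.1635 0.0554]
tray_hinge 0.88 [256.5 302.5] [0.5956 0.2136 0.0621]
leg_grip 0.68 [346.9 300.1] [0.4294 0.1632 0.0564]
notch1 0.58 [297.9 287.3] [0.5312 0.1528 0.0624]
tube_stand 0.83 [356.4 218.5] [ 0.4728 -0.1807  0.04  ]
rest 0.85 [261.1 327.7] [0.56   0.2815 0.0678]
timer 0.93 [377.8 248.9] [ 0.4014 -0.078   0.0216]
reagent_bottle 0.78 [396.2 184.7] [ 0.3952 -0.4425  0.0224]
forceps 0.67 [382.7 186.5] [ 0.4383 -0.46    0.0039]
marker_red 0.53 [318.2 208.3] [ 0.6015 -0.2751  0.0059]
pen_black 0.88 [187.  392.7] [0.6536 0.3965 0.0091]
```

View pics/scene0.png

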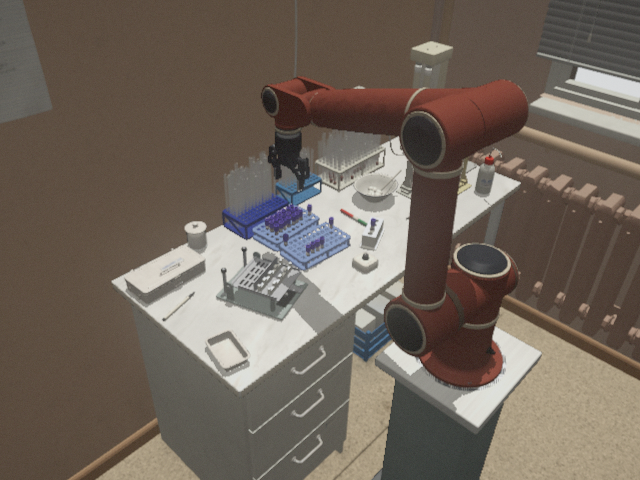

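View pics/side0.png

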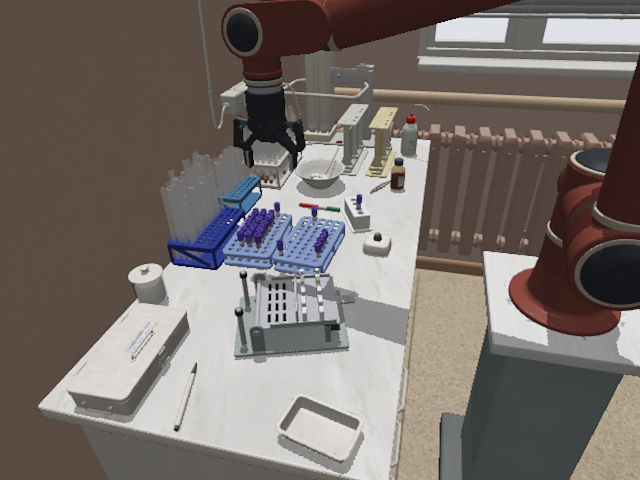

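The rest is at about (0.59, 0.21) in world coordinates, with its tab facing the robot. The stand, with its purple-capped tube, is at about (0.47, -0.18). In the side image the tray is at (295,300) and the stand at (358,212). Next I'll move over the tray and look with the wrist camera.

Request:
{"fn": "apply_moves", "kwargs": {
  "plan": [
    [0.085, 0.03, -0.03, -0.03, 0.12],
    [0.085, 0.06, -0.06, -0.03, 0.24],
    [0.085, 0.09, -0.09, -0.03, 0.36],
    [0.085, 0.12, -0.12, -0.03, 0.48],
    [0.085, 0.14, -0.14, -0.03, 0.6],
    [0.085, 0.16, -0.16, -0.03, 0.72],
    [0.085, 0.16, -0.16, -0.03, 0.84],
    [0.085, 0.16, -0.16, -0.03, 0.96],
    [0.085, 0.16, -0.16, -0.03, 1.08],
    [0.085, 0.16, -0.16, -0.03, 1.2],
    [0.085, 0.16, -0.16, -0.03, 1.29],
    [0.085, 0.16, -0.16, -0.03, 1.29]
  ]
}}

```text
t: 2.4
tool_pos: [0.4649, 0.1601, 0.4348]
tool_rot: [3.111, 0.438, 0.0]
contact_force: [0.7, 0.7, 1.1]
opening: 0.0849
grip_force: 0.0
```

```bash
python3 - <<'E'
from h import *
np.set_printoptions(precision=4,suppress=True)
T,o=tool(); print(o['t'],T,o['q'])
p=shot('wrist','w1.png'); print(p['hand_eye'])
P={}
for t in ['tab','tray_hinge','notch1']:
    for r in eyes.tip_of(t,p)[:1]: print(t,round(r['confidence'],2),np.array(r['point']),at(p,r['point']))
c,u,v=cloud(p)
m=(c[:,2]>.055)&(c[:,2]<.066)&(abs(c[:,0]-.52)<.12)&(abs(c[:,1]-.18)<.13)
print(m.sum(), cv2.minAreaRect((c[m,:2]*1000).astype(np.float32)))
for n in ['scene']:
    q=shot(n); c,u,v=cloud(q); 
    m=(c[:,2]>.1)&(c[:,0]>.45)&(c[:,0]<1)&(c[:,1]>0.05)&(c[:,1]<.5)&(c[:,2]<.3)
    # height map
    H={}
    for a in c[m]:
        k=(round(a[0]/.05)*5,round(a[1]/.05)*5); H[k]=max(H.get(k,0),round(float(a[2]),2))
    print(sorted(H.items()))
E
```

```text
2.4 [[ 0.9612  0.2759  0.0003  0.4649]
 [ 0.2759 -0.9612  0.      0.1601]
 [ 0.0003  0.0001 -1.      0.4348]
 [ 0.      0.      0.      1.    ]] [ 0.1801 -0.2909  1.8778 -0.      1.5543  1.4713]
[[-0.002  -0.9617 -0.2742  0.07  ]
 [ 1.     -0.0018 -0.0007 -0.0005]
 [ 0.0002 -0.2742  0.9617  0.0311]
 [ 0.      0.      0.      1.    ]]
notch1 0.77 [326.8 144.2] [0.5283 0.1745 0.092 ]
21212 ((519.1167602539062, 189.19403076171875), (215.143310546875, 162.46826171875), 17.729785919189453)
[((45, 10), 0.3), ((45, 20), 0.3), ((50, 10), 0.3), ((65, 15), 0.1), ((80, 5), 0.21), ((85, 5), 0.21), ((90, 5), 0.3), ((90, 10), 0.3), ((90, 15), 0.3), ((90, 20), 0.3), ((90, 25), 0.3), ((90, 30), 0.3), ((90, 35), 0.3), ((90, 40), 0.3), ((90, 45), 0.3), ((90, 50), 0.3)]
```

View pics/w1.png

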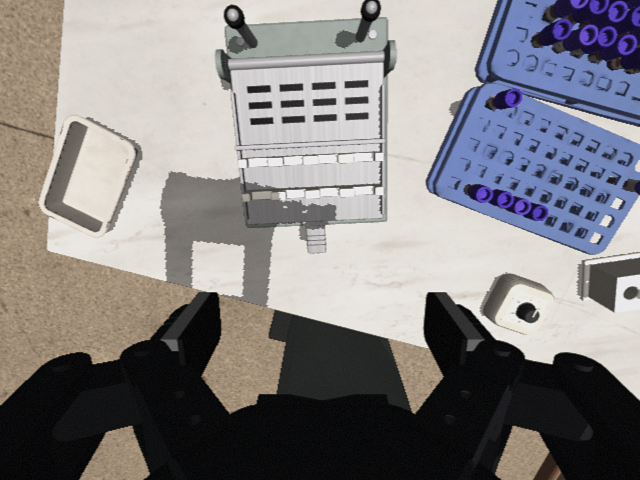

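The wrist view shows the tray almost square in the frame, with its tab at (316,240), near corners at (247,226) and (386,220), and hinge ends at (220,62) and (391,52).

```bash
cat > rest.py <<'E'
from h import *
np.set_printoptions(precision=4,suppress=True)
E
python3 - <<'E'
from h import *
np.set_printoptions(precision=4,suppress=True)
p=shot('wrist')
for uv in [(316,240),(316,228),(317,248),(252,222),(382,216),(236,70),(382,62)]: print(uv,at(p,uv,1))
c,u,v=cloud(p)
# sheet: z 0.054..0.066 inside image box of tray
m=(c[:,2]>.054)&(c[:,2]<.066)&(u>228)&(u<390)&(v>90)&(v<232)
r=cv2.minAreaRect((c[m,:2]*1000).astype(np.float32)); print('sheet',r,cv2.boxPoints(r),np.median(c[m,2]))
m=(c[:,2]>.04)&(c[:,2]<.062)&(u>295)&(u<335)&(v>233)&(v<258)
print('tab',m.sum(),c[m].mean(0),c[m].min(0),c[m].max(0)); t=c[m]
# base plate
m=(c[:,2]>.008)&(c[:,2]<.016)&(u>215)&(u<395)&(v<240)
print('plate',cv2.minAreaRect((c[m,:2]*1000).astype(np.float32)))
# tooth bars
m=(c[:,2]>.078)&(c[:,2]<.092)&(u>228)&(u<392)&(v>145)&(v<205)
print('bars',m.sum(),cv2.minAreaRect((c[m,:2]*1000).astype(np.float32)))
m=(c[:,2]>.085)&(c[:,2]<.11)&(u>200)&(u<400)&(v<60)
print('posts/stop'); 
E
```

```text
(316, 240) [0.4313 0.1576 0.0558]
(316, 228) [0.4439 0.1611 0.0559]
(317, 248) [0.423  0.1541 0.0553]
(252, 222) [0.4328 0.226  0.0597]
(382, 216) [0.4756 0.1001 0.0596]
(236, 70) [0.5677 0.2717 0.0598]
(382, 62) [0.6108 0.146  0.0592]
sheet ((505.2386474609375, 183.441650390625), (138.2760009765625, 140.55438232421875), 17.9899959564209) [[417.7756 228.9297]
 [461.186   95.2469]
 [592.7017 137.9536]
 [549.2913 271.6364]] 0.059705372994139305
tab 362 [0.4279 0.1574 0.0556] [0.4146 0.1453 0.0502] [0.4396 0.1694 0.0583]
plate ((536.4425048828125, 193.978515625), (212.1636962890625, 166.09715270996094), 18.68669891357422)
bars 1337 ((501.25787353515625, 182.42041015625), (50.13430404663086, 131.1511993408203), 18.511035919189453)
posts/stop
```

Request:
{"fn": "apply_moves", "kwargs": {
  "plan": [
    [0.05, -0.018, -0.004, 0.03, -0.043],
    [0.05, -0.037, -0.008, 0.06, -0.043],
    [0.05, -0.037, -0.008, 0.1, -0.043],
    [0.05, -0.037, -0.008, 0.14, -0.043],
    [0.05, -0.037, -0.008, 0.165, -0.043],
    [0.05, -0.037, -0.008, 0.185, -0.043],
    [0.05, -0.037, -0.008, 0.205, -0.043],
    [0.05, -0.037, -0.008, 0.22, -0.043],
    [0.05, -0.037, -0.008, 0.227, -0.043],
    [0.05, -0.037, -0.008, 0.227, -0.043]
  ],
  "newtons": 30
}}

```text
t: 3.53
tool_pos: [0.4264, 0.1572, 0.2059]
tool_rot: [3.1, 0.507, -0.006]
contact_force: [0.7, -0.5, 0.1]
opening: 0.0495
grip_force: 0.0
```

Request:
{"fn": "apply_moves", "kwargs": {
  "plan": [
    [0.01, 0, 0, 0, 0],
    [0.01, 0, 0, 0, 0],
    [0.01, 0, 0, 0, 0],
    [0.01, 0, 0, 0, 0],
    [0.01, 0, 0, 0, 0],
    [0.01, 0, 0, 0, 0]
  ],
  "newtons": 30
}}

```text
t: 4.03
tool_pos: [0.4282, 0.1569, 0.2094]
tool_rot: [3.097, 0.507, 0.005]
contact_force: [0.9, -4.8, 0.2]
opening: 0.0192
grip_force: 30.5
```

```bash
cat >> h.py <<'E'
O=np.array([.5933,.2130]); psi=np.radians(18.5); RX=np.array([[np.cos(psi),np.sin(psi)],[-np.sin(psi),np.cos(psi)]])
def rest(p): return np.r_[RX@(np.asarray(p)[:2]-O),p[2]]
def arc(a0,a1,n,cx,cz,X0,Z0,r0=None):
    # circle about (cx,cz) start point (X0,Z0); th = angle from -x axis upward; prints tool x,z shifts
    r=np.hypot(X0-cx,Z0-cz); b=np.arctan2(Z0-cz,-(X0-cx))
    for t in np.linspace(0,a1-a0,n+1)[1:]:
        print(round(cx-r*np.cos(b+t)-X0,4), round(-(cz+r*np.sin(b+t)-Z0),4))
E
python3 - <<'E'
from h import *
T,o=tool(); g=T[:3,3]+T[:3,2]*ctrl.pinch_z; r=rest(g); print(o['t'],r,o['opening'],o['grip_force'],np.degrees(np.arctan2(T[1,0],T[0,0])))
arc(0,2.01,22,0,.058,r[0],r[2])
E
```

```text
4.0333 [-0.1739585  -0.00138636  0.05467808] 0.019160861441074935 30.483076572418213 18.586459721563894
0.0004 -0.0159
0.0023 -0.0317
0.0056 -0.0472
0.0103 -0.0624
0.0164 -0.0771
0.0238 -0.0911
0.0324 -0.1045
0.0422 -0.117
0.0531 -0.1285
0.0651 -0.139
0.0779 -0.1484
0.0915 -0.1565
0.1059 -0.1634
0.1207 -0.169
0.1361 -0.1731
0.1517 -0.1759
0.1676 -0.1772
0.1835 -0.1771
0.1993 -0.1755
0.2149 -0.1724
0.2301 -0.168
0.2449 -0.1622
```

Request:
{"fn": "apply_moves", "kwargs": {
  "plan": [
    [0.01, 0.0004, 0, -0.016, 0],
    [0.01, 0.0023, 0, -0.032, 0],
    [0.01, 0.0056, 0, -0.047, 0],
    [0.01, 0.0103, 0, -0.062, 0],
    [0.01, 0.0164, 0, -0.077, 0],
    [0.01, 0.0238, 0, -0.091, 0],
    [0.01, 0.0324, 0, -0.1045, 0],
    [0.01, 0.0422, 0, -0.117, 0],
    [0.01, 0.0531, 0, -0.1285, 0],
    [0.01, 0.0651, 0, -0.139, 0],
    [0.01, 0.0779, 0, -0.148, 0],
    [0.01, 0.0779, 0, -0.148, 0]
  ]
}}

```text
t: 5.03
tool_pos: [0.5022, 0.1818, 0.3588]
tool_rot: [3.098, 0.506, 0.001]
contact_force: [-5.7, -5.9, 5.6]
opening: 0.0192
grip_force: 38.9
```

```bash
python3 - <<'E'
from h import *
T,o=tool(); g=T[:3,3]+T[:3,2]*ctrl.pinch_z; r=rest(g); print(o['t'],r,o['opening'],o['grip_force'],o['contact_force'])
print(np.hypot(r[0],r[2]-.058),np.arctan2(r[2]-.058,-r[0]))
p=shot('side','s1.png')
E
```

```text
5.0333 [-0.09615781 -0.00106266  0.20412444] 0.019162839680854356 38.91413329169154 [-5.65478463 -5.9102545   5.60780996]
0.17492477049827435 0.9887798663633319
```

View pics/s1.png

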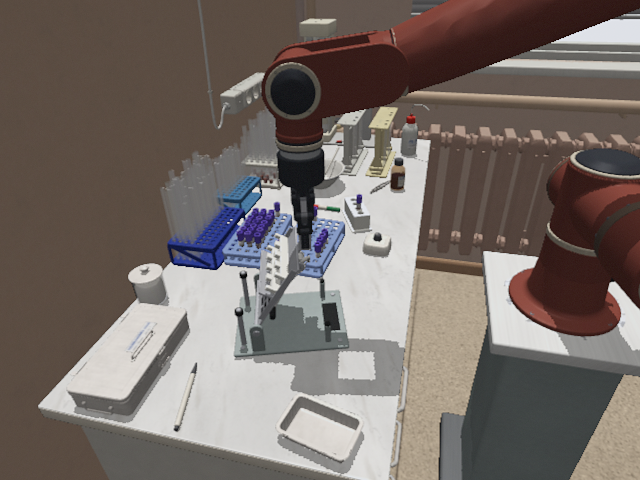

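The side view shows the tray raised to about 57° with the tab still in the fingers at (303,240). I'll continue the arc to the back stops.

Request:
{"fn": "apply_moves", "kwargs": {
  "plan": [
    [0.01, 0.0136, 0, -0.0085, 0],
    [0.01, 0.028, 0, -0.0154, 0],
    [0.01, 0.0428, 0, -0.021, 0],
    [0.01, 0.0582, 0, -0.0251, 0],
    [0.01, 0.0738, 0, -0.0279, 0],
    [0.01, 0.0897, 0, -0.0292, 0],
    [0.01, 0.1056, 0, -0.0291, 0],
    [0.01, 0.1214, 0, -0.0275, 0],
    [0.01, 0.137, 0, -0.0244, 0],
    [0.01, 0.1522, 0, -0.02, 0],
    [0.01, 0.164, 0, -0.0155, 0],
    [0.01, 0.164, 0, -0.0155, 0]
  ]
}}

```text
t: 6.08
tool_pos: [0.6584, 0.2345, 0.3733]
tool_rot: [3.1, 0.506, 0.009]
contact_force: [2.5, -0.7, 4.2]
opening: 0.0192
grip_force: 35.0
```

```bash
python3 - <<'E'
from h import *
T,o=tool(); g=T[:3,3]+T[:3,2]*ctrl.pinch_z; r=rest(g); print(o['t'],r,o['opening'],o['grip_force'],o['contact_force'])
print(np.hypot(r[0],r[2]-.058),np.arctan2(r[2]-.058,-r[0]))
E
```

```text
6.0833 [ 0.06946154 -0.00039605  0.2185771 ] 0.0192062158490891 34.978010058403015 [ 2.54850919 -0.73686608  4.23717639]
0.1749568846697247 1.9790650120016586
```

Request:
{"fn": "apply_moves", "kwargs": {
  "plan": [
    [0.045, 0, 0, 0, 0],
    [0.045, 0, 0, 0, 0],
    [0.045, 0, 0, 0, 0],
    [0.045, 0, 0, -0.02, 0],
    [0.045, 0, 0, -0.05, 0],
    [0.045, -0.03, 0, -0.07, 0],
    [0.045, -0.07, 0, -0.07, 0],
    [0.045, -0.11, 0, -0.07, 0],
    [0.045, -0.15, 0, -0.07, 0],
    [0.045, -0.18, 0, -0.07, 0],
    [0.045, -0.18, 0, -0.07, 0]
  ]
}}

```text
t: 7.0
tool_pos: [0.4813, 0.1763, 0.4401]
tool_rot: [3.1, 0.507, -0.004]
contact_force: [1.2, 0.5, 0.3]
opening: 0.0455
grip_force: 0.0
```

```bash
python3 - <<'E'
from h import *
np.set_printoptions(precision=4,suppress=True)
T,o=tool(); g=T[:3,3]+T[:3,2]*ctrl.pinch_z; r=rest(g); print(o['t'],r,o['opening'])
for n in ['side','scene']:
    p=shot(n,n+'2.png')
    for t in ['leg_grip','leg_pivot','tab','tray_hinge']:
        for k in eyes.tip_of(t,p)[:1]:
            a=at(p,k['point'],1); print(t,round(k['confidence'],2),np.array(k['point']),None if a is None else rest(a))
    cv2.imwrite('pics/%s2c.png'%n, cv2.resize(p['img'][180:380,180:420],(720,600),interpolation=cv2.INTER_CUBIC))
E
```

```text
7.0 [-0.1182  0.0007  0.2854] 0.04546316416804666
leg_grip 0.73 [259.7 287.6] [-0.0082  0.0078  0.104 ]
leg_pivot 0.69 [227.8 251.5] [0.0381 0.0099 0.1895]
tab 0.61 [211.7 237.7] [ 0.0634 -0.0011  0.2127]
tray_hinge 0.56 [259.  300.6] [-0.0022 -0.0046  0.0626]
leg_grip 0.79 [243.2 258.4] [-0.0091  0.0076  0.1096]
leg_pivot 0.58 [230.  232.2] [0.0297 0.0045 0.1845]
tab 0.93 [219.8 220.8] [0.0623 0.0011 0.2101]
tray_hinge 0.72 [242.1 271.7] [-0.0044  0.0108  0.0628]
```

View pics/side2c.png

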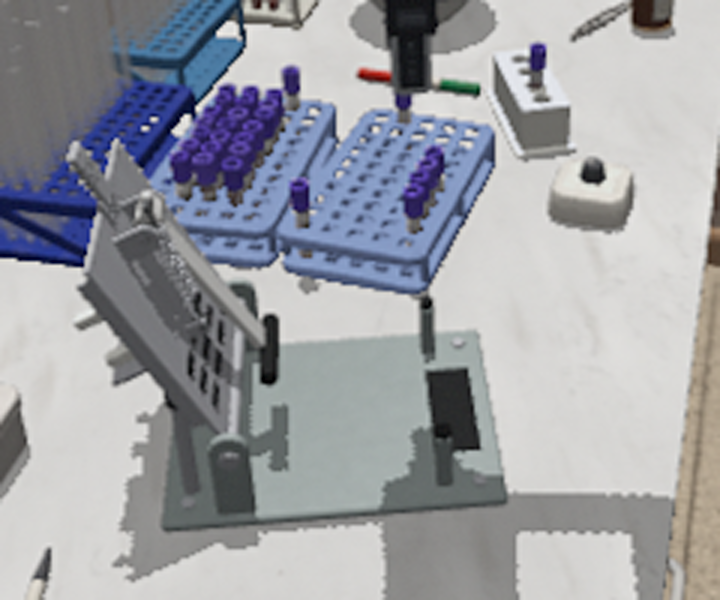

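The crop shows the tray leaning back with the folded leg hanging on its near side, and the foot bar at (268,350) in the crop. The measured grip point matches the geometry.

Request:
{"fn": "apply_moves", "kwargs": {
  "plan": [
    [0.045, 0.02, 0, 0.03, 0],
    [0.045, 0.043, 0, 0.065, 0],
    [0.045, 0.043, 0, 0.1, 0],
    [0.045, 0.043, 0, 0.135, 0],
    [0.045, 0.043, 0, 0.16, 0],
    [0.045, 0.043, 0, 0.174, 0],
    [0.045, 0.055, 0, 0.174, 0],
    [0.045, 0.067, 0, 0.174, 0],
    [0.045, 0.079, 0, 0.174, 0],
    [0.045, 0.09, 0, 0.174, 0],
    [0.045, 0.1, 0, 0.174, 0],
    [0.045, 0.1, 0, 0.174, 0]
  ]
}}

```text
t: 8.5
tool_pos: [0.5822, 0.2093, 0.2672]
tool_rot: [-3.1, -0.506, -0.002]
contact_force: [0.1, -0.7, -0.6]
opening: 0.045
grip_force: 0.0
```

```bash
python3 - <<'E'
from h import *
np.set_printoptions(precision=4,suppress=True)
T,o=tool(); g=T[:3,3]+T[:3,2]*ctrl.pinch_z; r=rest(g); print(o['t'],r,o['opening'],o['contact_force'])
p=shot('side'); cv2.imwrite('pics/s3.png', cv2.resize(p['img'][160:380,180:400],(600,600),interpolation=cv2.INTER_CUBIC))
E
```

```text
8.5 [-0.0115  0.      0.1125] 0.04504926278392106 [ 0.1475 -0.6671 -0.5867]
```

View pics/s3.png

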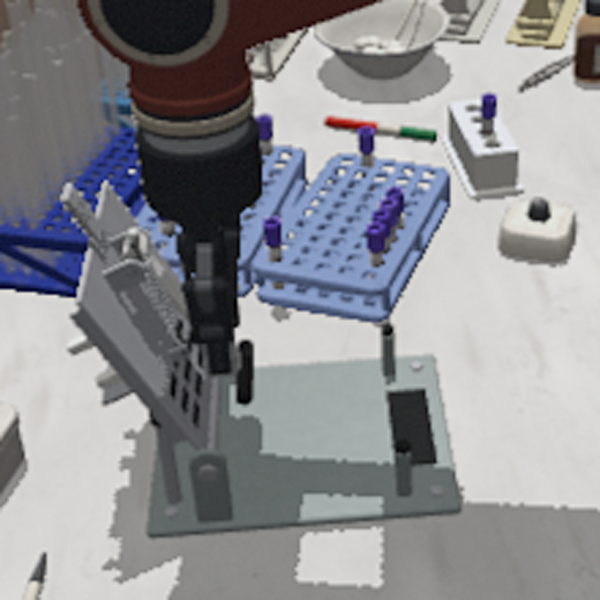

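The fingers straddle the strap just above the foot, near (220,350) in the crop, with no contact. Close on it.

Request:
{"fn": "apply_moves", "kwargs": {
  "plan": [
    [0.005, 0, 0, 0, 0],
    [0.005, 0, 0, 0, 0],
    [0.005, 0, 0, 0, 0],
    [0.005, 0, 0, 0, 0],
    [0.005, 0, 0, 0, 0]
  ],
  "newtons": 25
}}

```text
t: 8.97
tool_pos: [0.5805, 0.2083, 0.2671]
tool_rot: [3.099, 0.506, -0.001]
contact_force: [-0.3, -4.8, 0.7]
opening: 0.0173
grip_force: 27.0
```

```bash
python3 - <<'E'
from h import *
T,o=tool(); g=T[:3,3]+T[:3,2]*ctrl.pinch_z; print(rest(g),o['opening'],o['grip_force'],o['contact_force'])
th=2.007; u=np.array([-np.cos(th),np.sin(th)]); n=np.array([np.sin(th),np.cos(th)])
f=lambda a:.127*u-.018*n+[0,.058]+.087*(-u*np.cos(a)-n*np.sin(a))
for a in np.radians(np.linspace(5,63,12)[1:]): d=f(a)-f(np.radians(5)); print(d[0].round(4),(-d[1]).round(4))
E
```

```text
[-0.01376547 -0.00064059  0.11242727] 0.017336259686840733 27.023535668849945 [-0.29723201 -4.77742868  0.71041771]
-0.0067 -0.0043
-0.0131 -0.0092
-0.0189 -0.0147
-0.0242 -0.0207
-0.0289 -0.0271
-0.0331 -0.034
-0.0365 -0.0412
-0.0393 -0.0487
-0.0414 -0.0564
-0.0428 -0.0643
-0.0435 -0.0723
```

Request:
{"fn": "apply_moves", "kwargs": {
  "plan": [
    [0.005, -0.0067, 0, -0.0043, 0],
    [0.005, -0.0131, 0, -0.0092, 0],
    [0.005, -0.0189, 0, -0.0147, 0],
    [0.005, -0.0242, 0, -0.0207, 0],
    [0.005, -0.0289, 0, -0.0271, 0],
    [0.005, -0.0331, 0, -0.034, 0],
    [0.005, -0.0365, 0, -0.0412, 0],
    [0.005, -0.0393, 0, -0.0487, 0],
    [0.005, -0.0414, 0, -0.0564, 0],
    [0.005, -0.0428, 0, -0.0643, 0],
    [0.005, -0.0432, 0, -0.0685, 0],
    [0.005, -0.0432, 0, -0.0685, 0]
  ]
}}

```text
t: 9.97
tool_pos: [0.5399, 0.1947, 0.3371]
tool_rot: [3.099, 0.506, 0.004]
contact_force: [1.4, -5.4, -1.2]
opening: 0.0173
grip_force: 24.7
```

```bash
python3 - <<'E'
from h import *
np.set_printoptions(precision=4,suppress=True)
T,o=tool(); g=T[:3,3]+T[:3,2]*ctrl.pinch_z; print(o['t'],rest(g),o['opening'],o['grip_force'],o['contact_force'])
p=shot('side'); cv2.imwrite('pics/s4.png', cv2.resize(p['img'][140:360,180:400],(600,600),interpolation=cv2.INTER_CUBIC))
E
```

```text
9.9667 [-0.0561 -0.0007  0.1824] 0.017320660094056656 24.69056099653244 [ 1.3986 -5.4361 -1.2498]
```

View pics/s4.png

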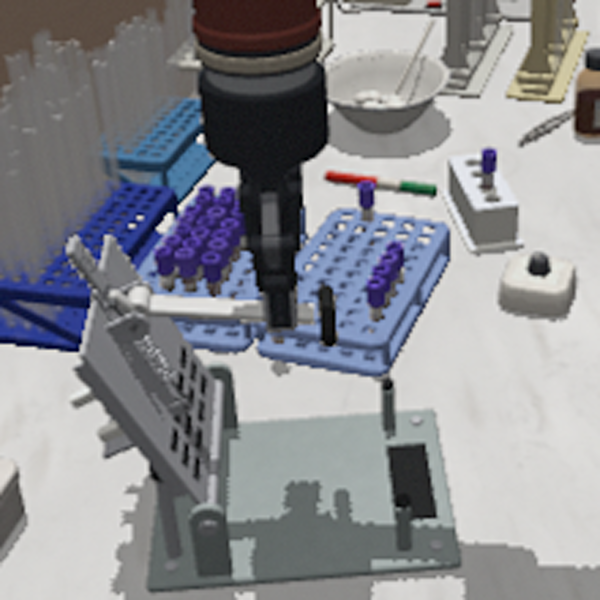

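The leg is out and about horizontal, held at (285,300) in the crop. Release it, lift, and go back over the tab.

Request:
{"fn": "apply_moves", "kwargs": {
  "plan": [
    [0.045, 0, 0, 0, 0],
    [0.045, 0, 0, 0, 0],
    [0.045, 0, 0, 0, 0],
    [0.045, 0, 0, -0.03, 0],
    [0.045, 0, 0, -0.065, 0],
    [0.045, 0.02, 0, -0.095, 0],
    [0.045, 0.055, 0, -0.095, 0],
    [0.045, 0.09, 0, -0.095, 0],
    [0.045, 0.12, 0, -0.095, 0],
    [0.045, 0.126, 0, -0.095, 0],
    [0.045, 0.126, 0, -0.095, 0]
  ]
}}

```text
t: 10.93
tool_pos: [0.6602, 0.2359, 0.4292]
tool_rot: [-3.1, -0.507, 0.003]
contact_force: [-0.0, -0.9, -0.4]
opening: 0.045
grip_force: 0.0
```

```bash
python3 - <<'E'
from h import *
np.set_printoptions(precision=4,suppress=True)
T,o=tool(); g=T[:3,3]+T[:3,2]*ctrl.pinch_z; print(o['t'],rest(g),o['opening'],o['contact_force'])
for n in ['side','scene']:
    p=shot(n)
    for t in ['leg_grip','leg_pivot','tab']:
        for k in eyes.tip_of(t,p)[:1]:
            a=at(p,k['point'],1); print(t,round(k['confidence'],2),np.array(k['point']),None if a is None else rest(a))
    c,u,v=cloud(p); r=np.c_[(c[:,:2]-O)@RX.T,c[:,2]]
    m=(r[:,0]>-.12)&(r[:,0]<.0)&(abs(r[:,1])<.035)&(r[:,2]>.14)&(r[:,2]<.21)
    for x0 in [-.09,-.08,-.06,-.04,-.02]:
        k=m&(abs(r[:,0]-x0)<.008); print(x0,k.sum(),np.percentile(r[k,2],[5,50,95]) if k.sum() else '')
E
```

```text
10.9333 [0.0704 0.0006 0.2745] 0.044952239195318815 [-0.0343 -0.9406 -0.4309]
leg_grip 0.56 [284.2 250.3] [-0.0585 -0.0008  0.1776]
leg_pivot 0.93 [228.8 252.2] [0.0367 0.0094 0.1876]
tab 0.91 [210.4 240. ] [0.0642 0.0081 0.2139]
-0.09 97 [0.1721 0.1788 0.1806]
-0.08 145 [0.1725 0.1784 0.1802]
-0.06 67 [0.1731 0.178  0.1794]
-0.04 73 [0.1741 0.1793 0.181 ]
-0.02 72 [0.1764 0.1809 0.1821]
leg_pivot 0.83 [229.6 233.6] [0.0291 0.0078 0.1821]
-0.09 77 [0.1689 0.1753 0.1787]
-0.08 50 [0.1697 0.1744 0.178 ]
-0.06 32 [0.1717 0.174  0.1773]
-0.04 29 [0.1727 0.1756 0.1791]
-0.02 26 [0.1746 0.1776 0.1823]
```

The leg is locked: its top is at z≈0.177, as predicted. Next I grip the tab.

Request:
{"fn": "apply_moves", "kwargs": {
  "plan": [
    [0.045, 0, 0, 0.02, 0],
    [0.045, 0, 0, 0.04, 0],
    [0.045, 0, 0, 0.055, 0],
    [0.045, 0, 0, 0.055, 0],
    [0.01, 0, 0, 0.055, 0],
    [0.01, 0, 0, 0.055, 0],
    [0.01, 0, 0, 0.055, 0],
    [0.01, 0, 0, 0.055, 0],
    [0.01, 0, 0, 0.055, 0],
    [0.01, 0, 0, 0.055, 0]
  ],
  "newtons": 30
}}

```text
t: 12.17
tool_pos: [0.6595, 0.235, 0.3771]
tool_rot: [3.1, 0.506, 0.003]
contact_force: [0.0, -3.1, 2.5]
opening: 0.0191
grip_force: 31.5
```

```bash
python3 - <<'E'
from h import *
T,o=tool(); g=T[:3,3]+T[:3,2]*ctrl.pinch_z; r=rest(g); print(o['t'],r,o['opening'],o['grip_force'],o['contact_force'])
print(np.hypot(r[0],r[2]-.058),np.arctan2(r[2]-.058,-r[0]))
arc(2.007,.785,20,0,.058,r[0],r[2])
E
```

```text
12.1667 [ 0.06999878 -0.00031518  0.2223828 ] 0.019106642485682994 31.4789280295372 [ 0.00858057 -3.12091808  2.47406557]
0.17866598637224498 1.9733679655462792
-0.0102 -0.004
-0.0206 -0.0073
-0.0311 -0.01
-0.0419 -0.0121
-0.0527 -0.0134
-0.0636 -0.0142
-0.0745 -0.0142
-0.0854 -0.0136
-0.0962 -0.0123
-0.107 -0.0104
-0.1176 -0.0078
-0.128 -0.0046
-0.1382 -0.0007
-0.1482 0.0037
-0.1578 0.0088
-0.1672 0.0145
-0.1761 0.0207
-0.1847 0.0274
-0.1929 0.0347
-0.2006 0.0424
```

Request:
{"fn": "apply_moves", "kwargs": {
  "plan": [
    [0.01, -0.0102, 0, -0.004, 0],
    [0.01, -0.0206, 0, -0.0073, 0],
    [0.01, -0.0311, 0, -0.01, 0],
    [0.01, -0.0419, 0, -0.0121, 0],
    [0.01, -0.0527, 0, -0.0134, 0],
    [0.01, -0.0636, 0, -0.0142, 0],
    [0.01, -0.0745, 0, -0.0142, 0],
    [0.01, -0.0854, 0, -0.0136, 0],
    [0.01, -0.0962, 0, -0.0123, 0],
    [0.01, -0.107, 0, -0.0104, 0],
    [0.01, -0.1176, 0, -0.0078, 0],
    [0.01, -0.1176, 0, -0.0078, 0]
  ]
}}

```text
t: 13.17
tool_pos: [0.5472, 0.1971, 0.3851]
tool_rot: [3.099, 0.506, 0.005]
contact_force: [0.9, -4.5, 2.1]
opening: 0.0193
grip_force: 31.8
```

Request:
{"fn": "apply_moves", "kwargs": {
  "plan": [
    [0.01, -0.0104, 0, 0.0032, 0],
    [0.01, -0.0206, 0, 0.0071, 0],
    [0.01, -0.0306, 0, 0.0115, 0],
    [0.01, -0.0402, 0, 0.0166, 0],
    [0.01, -0.0496, 0, 0.0223, 0],
    [0.01, -0.0585, 0, 0.0285, 0],
    [0.01, -0.0671, 0, 0.0352, 0],
    [0.01, -0.0715, 0, 0.039, 0],
    [0.01, -0.0753, 0, 0.0425, 0],
    [0.01, -0.079, 0, 0.046, 0],
    [0.01, -0.079, 0, 0.046, 0]
  ]
}}

```text
t: 14.08
tool_pos: [0.4724, 0.1719, 0.3377]
tool_rot: [3.097, 0.506, -0.001]
contact_force: [-1.8, -8.6, 2.6]
opening: 0.0193
grip_force: 31.8
```

```bash
python3 - <<'E'
from h import *
np.set_printoptions(precision=4,suppress=True)
T,o=tool(); g=T[:3,3]+T[:3,2]*ctrl.pinch_z; r=rest(g); print(o['t'],r,o['opening'],o['grip_force'],o['contact_force'])
print(np.hypot(r[0],r[2]-.058),np.arctan2(r[2]-.058,-r[0])+.034)
p=shot('side'); cv2.imwrite('pics/s5.png', cv2.resize(p['img'][160:380,180:400],(600,600),interpolation=cv2.INTER_CUBIC))
E
```

```text
14.0833 [-0.1279 -0.0012  0.183 ] 0.019316954616470455 31.84569239616394 [-1.7711 -8.6296  2.6001]
0.17883816919693118 0.8076392893124316
```

View pics/s5.png

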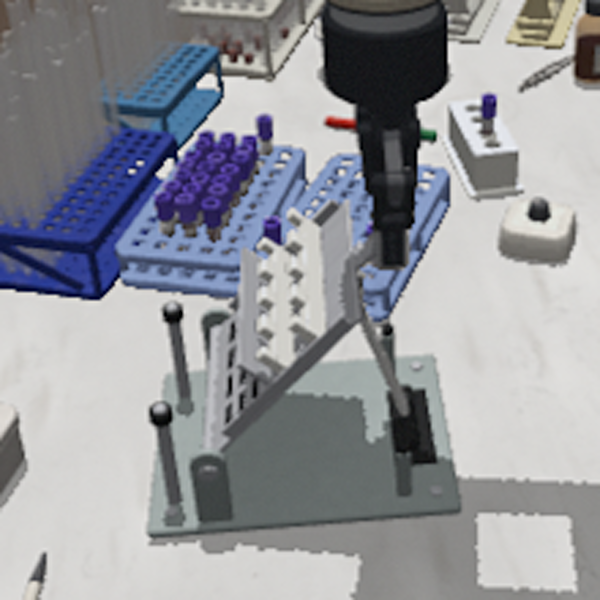

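The foot is just above its black pad at (405,440) in the crop. I'll lower the last few millimetres.

Request:
{"fn": "apply_moves", "kwargs": {
  "plan": [
    [0.01, -0.0012, 0, 0.0012, 0],
    [0.01, -0.0024, 0, 0.0024, 0],
    [0.01, -0.0036, 0, 0.0036, 0],
    [0.01, -0.0045, 0, 0.0045, 0],
    [0.01, -0.0045, 0, 0.0045, 0],
    [0.01, -0.0045, 0, 0.0045, 0]
  ]
}}

```text
t: 14.63
tool_pos: [0.4689, 0.1707, 0.3342]
tool_rot: [3.098, 0.506, 0.003]
contact_force: [-1.0, -6.7, 2.5]
opening: 0.0192
grip_force: 31.8
```

```bash
python3 - <<'E'
from h import *
np.set_printoptions(precision=4,suppress=True)
T,o=tool(); g=T[:3,3]+T[:3,2]*ctrl.pinch_z; r=rest(g); print(o['t'],r,o['contact_force'],np.arctan2(r[2]-.058,-r[0])+.034)
E
```

```text
14.6333 [-0.1312 -0.0012  0.1795] [-1.0408 -6.6611  2.5131] 0.7811744272006389
```

Request:
{"fn": "apply_moves", "kwargs": {
  "plan": [
    [0.01, -0.001, 0, 0.001, 0],
    [0.01, -0.002, 0, 0.002, 0],
    [0.01, -0.002, 0, 0.002, 0],
    [0.01, -0.002, 0, 0.002, 0]
  ]
}}

```text
t: 14.97
tool_pos: [0.468, 0.1703, 0.3341]
tool_rot: [3.098, 0.506, 0.011]
contact_force: [2.3, -5.5, 5.5]
opening: 0.0193
grip_force: 32.1
```

```bash
python3 - <<'E'
from h import *
np.set_printoptions(precision=4,suppress=True)
T,o=tool(); g=T[:3,3]+T[:3,2]*ctrl.pinch_z; r=rest(g); print(o['t'],r,o['contact_force'],np.arctan2(r[2]-.058,-r[0])+.034)
p=shot('side'); c,u,v=cloud(p); r=np.c_[(c[:,:2]-O)@RX.T,c[:,2]]
# sheet side edge slope: use notched tops; fit plane of sheet at y in(.055,.072)
m=(r[:,1]>.05)&(r[:,1]<.072)&(r[:,0]<-.005)&(r[:,0]>-.075)&(r[:,2]>.06)&(r[:,2]<.2)
A=r[m]; 
for s in [1]:
    q=cv2.fitLine(A[:,[0,2]].astype(np.float32),cv2.DIST_HUBER,0,.01,.01).ravel(); print(m.sum(),q,np.arctan(q[1]/q[0]))
m=(r[:,2]>.004)&(r[:,2]<.03)&(abs(r[:,1])<.035)&(r[:,0]>-.17)&(r[:,0]<-.10)
print('foot',np.c_[r[m]][np.argsort(-r[m][:,2])][:200:40])
E
```

```text
14.9667 [-0.1313 -0.0012  0.1794] [ 2.2711 -5.5443  5.5051] 0.7801368582700132
582 [ 0.6059 -0.7956 -0.0495  0.1253] -0.9199273
foot [[-0.1348 -0.0271  0.0276]
 [-0.1314  0.0112  0.0249]
 [-0.1297  0.0071  0.0213]
 [-0.1499  0.0037  0.0163]
 [-0.1565 -0.0022  0.0156]]
```

The tool has stopped moving and the force is rising, so the tray stands on the leg. Release gently, lift, and go over the white stand.

Request:
{"fn": "apply_moves", "kwargs": {
  "plan": [
    [0.025, 0, 0, 0, 0],
    [0.045, 0, 0, 0, 0],
    [0.045, 0, 0, 0, 0],
    [0.045, 0, 0, -0.02, 0],
    [0.045, 0, 0, -0.05, 0],
    [0.045, 0, 0, -0.085, 0],
    [0.045, 0, 0, -0.12, 0],
    [0.045, -0.01, 0.035, -0.12, 0],
    [0.045, -0.02, 0.075, -0.12, 0],
    [0.045, -0.03, 0.115, -0.12, 0],
    [0.045, -0.04, 0.155, -0.12, 0],
    [0.045, -0.05, 0.195, -0.12, 0]
  ]
}}

```text
t: 16.02
tool_pos: [0.4809, -0.0314, 0.4508]
tool_rot: [-3.099, -0.508, -0.001]
contact_force: [0.2, -0.1, -1.1]
opening: 0.0447
grip_force: 0.0
```

Request:
{"fn": "apply_moves", "kwargs": {
  "plan": [
    [0.045, -0.007, 0.035, 0, 0],
    [0.045, -0.014, 0.07, 0, 0],
    [0.045, -0.021, 0.105, 0, 0],
    [0.045, -0.0275, 0.1375, 0, 0],
    [0.045, -0.0275, 0.1375, 0, 0],
    [0.045, -0.0275, 0.1375, 0, 0]
  ]
}}

```text
t: 16.52
tool_pos: [0.4989, -0.1703, 0.4502]
tool_rot: [-3.099, -0.502, 0.002]
contact_force: [-0.0, 0.1, -0.3]
opening: 0.0449
grip_force: 0.0
```

```bash
python3 - <<'E'
from h import *
np.set_printoptions(precision=4,suppress=True)
T,o=tool(); print(o['t'],T)
p=shot('wrist','w6.png')
for t in ['sample_tube','tube_stand']:
    for k in eyes.search_frame(t,p)[:2]: print(t,round(k['confidence'],2),k['box'])
c,u,v=cloud(p)
m=(c[:,2]>.082)&(c[:,2]<.102)
hs=np.c_[c[m],u[m],v[m]]
n,l=cv2.connectedComponents(((p['range_z']>0)*0).astype(np.uint8))
M=np.zeros((480,640),np.uint8); M[v[m],u[m]]=1
n,l,st,ce=cv2.connectedComponentsWithStats(M)
for i in range(1,n):
    if st[i,4]>40:
        k=l[v,u]==i; print(st[i],ce[i],c[k].mean(0),c[k].min(0),c[k].max(0))
m=(c[:,2]>.047)&(c[:,2]<.054)&(np.hypot(c[:,0]-.47,c[:,1]+.18)<.09)
print('stand top',m.sum(),cv2.minAreaRect((c[m,:2]*1000).astype(np.float32)))
E
```

```text
16.5167 [[ 0.9489  0.3157 -0.0013  0.4989]
 [ 0.3157 -0.9489  0.0016 -0.1703]
 [-0.0007 -0.002  -1.      0.4502]
 [ 0.      0.      0.      1.    ]]
sample_tube 0.83 [355.1, 231.5, 375.7, 257.5]
tube_stand 0.57 [321.3, 199.6, 427.4, 259.5]
[ 0  0 11 13 74] [3.1892 3.973 ] [0.5832 0.1357 0.0933] [0.5762 0.1332 0.0845] [0.5885 0.1383 0.0982]
[349   0  19  18 130] [357.5769   8.7923] [ 0.6747 -0.1427  0.0832] [ 0.6685 -0.15    0.082 ] [ 0.6828 -0.1346  0.0862]
[134   8  19  21 168] [143.1905  17.5655] [0.6109 0.0296 0.0833] [0.603  0.0213 0.082 ] [0.6184 0.0376 0.085 ]
[128 112  18  18 135] [136.6667 120.5704] [0.5257 0.0204 0.0832] [0.5178 0.0125 0.082 ] [0.5334 0.0288 0.0855]
[306 115  17  18 128] [314.2656 123.1562] [ 0.5751 -0.1362  0.0832] [ 0.567  -0.1435  0.082 ] [ 0.5827 -0.1285  0.0851]
[151 119  17  18 129] [158.7597 127.3643] [ 0.5262 -0.0002  0.0832] [ 0.5186 -0.0081  0.0821] [0.5336 0.007  0.0847]
[170 127  18  18 131] [178.3969 135.8626] [ 0.5245 -0.019   0.0832] [ 0.5167 -0.0273  0.082 ] [ 0.5323 -0.0108  0.0847]
[190 135  17  18 122] [197.9918 143.1803] [ 0.5237 -0.0379  0.0832] [ 0.5161 -0.0453  0.082 ] [ 0.5309 -0.03    0.0852]
[357 242  16  16 134] [364.5597 249.8209] [ 0.4745 -0.2225  0.0852] [ 0.4664 -0.2303  0.082 ] [ 0.4822 -0.2148  0.0882]
stand top 322 ((497.2365417480469, -184.8500213623047), (171.4131317138672, 80.35736846923828), 72.26319885253906)
```

View pics/w6.png

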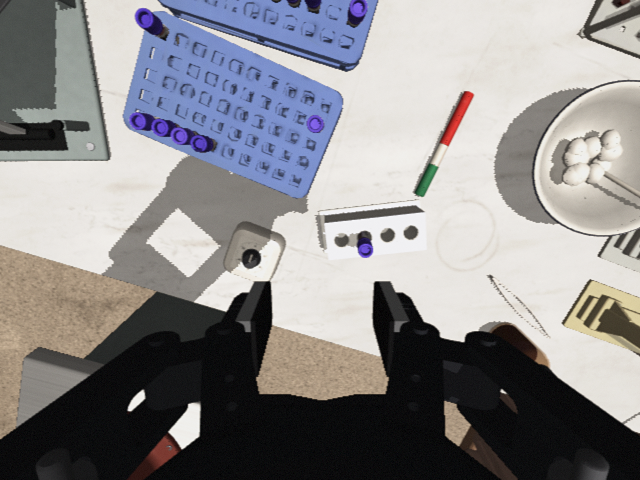

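The wrist view shows the stand at (375,232) with the tube's cap at (364,250), which gives world (0.4745, -0.2225) for the cap. I'll descend to grip only the upper cap.

Request:
{"fn": "apply_moves", "kwargs": {
  "plan": [
    [0.045, -0.013, 0.014, 0.02, 0],
    [0.045, -0.027, 0.028, 0.04, 0],
    [0.045, -0.04, 0.042, 0.07, 0],
    [0.045, -0.04, 0.042, 0.105, 0],
    [0.045, -0.04, 0.042, 0.14, 0],
    [0.045, -0.04, 0.042, 0.17, 0],
    [0.045, -0.04, 0.042, 0.19, 0],
    [0.045, -0.04, 0.042, 0.203, 0],
    [0.045, -0.04, 0.042, 0.203, 0],
    [0.045, -0.04, 0.042, 0.203, 0]
  ],
  "newtons": 20
}}

```text
t: 17.5
tool_pos: [0.4747, -0.221, 0.2483]
tool_rot: [-3.1, -0.509, 0.0]
contact_force: [0.9, -0.4, 1.0]
opening: 0.0449
grip_force: 0.0
```

Request:
{"fn": "apply_moves", "kwargs": {
  "plan": [
    [0.008, 0, 0, 0, 0],
    [0.008, 0, 0, 0, 0],
    [0.008, 0, 0, 0, 0],
    [0.008, 0, 0, 0, 0],
    [0.008, 0, 0, 0, 0],
    [0.008, 0, 0, 0, 0]
  ],
  "newtons": 20
}}

```text
t: 18.0
tool_pos: [0.4751, -0.2223, 0.2497]
tool_rot: [3.098, 0.506, 0.004]
contact_force: [-0.2, -0.8, 5.7]
opening: 0.014
grip_force: 19.8
```

```bash
python3 - <<'E'
from h import *
np.set_printoptions(precision=4,suppress=True)
T,o=tool(); print(o['t'],T[:3,3],o['opening'],o['grip_force'],o['contact_force'])
p=shot('side'); cv2.imwrite('pics/s7.png', cv2.resize(p['img'][130:290,280:440],(600,600),interpolation=cv2.INTER_CUBIC))
E
```

```text
18.0 [ 0.4751 -0.2223  0.2497] 0.014028481127243088 19.838792177470168 [-0.2133 -0.8225  5.714 ]
```

View pics/s7.png

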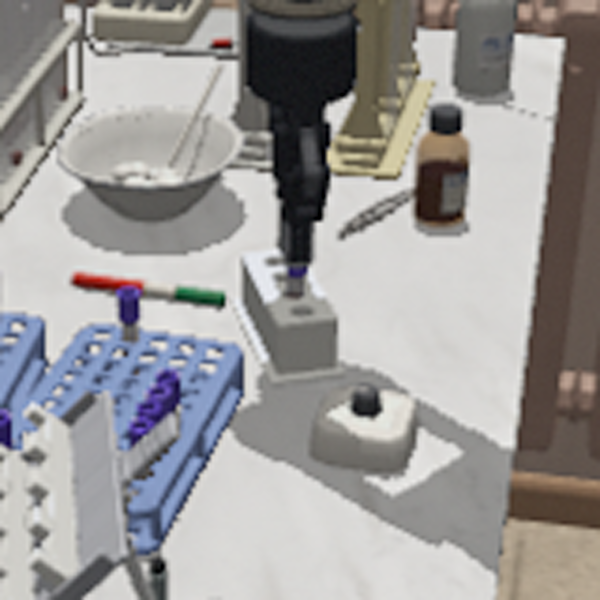

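The grip is at 14 mm, a little less than the 16 mm cap, and the lower cap shows below the fingertips at (296,272) in the crop. I'll re-grip slightly lower to be secure, then lift.

Request:
{"fn": "apply_moves", "kwargs": {
  "plan": [
    [0.035, 0, 0, 0, 0],
    [0.035, 0, 0, 0, 0],
    [0.035, 0, 0, 0.006, 0],
    [0.035, 0, 0, 0.006, 0],
    [0.008, 0, 0, 0.006, 0],
    [0.008, 0, 0, 0.006, 0],
    [0.008, 0, 0, 0.006, 0],
    [0.008, 0, 0, 0.006, 0],
    [0.008, 0, 0, 0.006, 0],
    [0.008, 0, 0, 0.006, 0]
  ],
  "newtons": 20
}}

```text
t: 18.88
tool_pos: [0.4745, -0.2219, 0.2421]
tool_rot: [3.1, 0.506, 0.0]
contact_force: [1.1, -2.0, -0.6]
opening: 0.0153
grip_force: 19.2
```

Request:
{"fn": "apply_moves", "kwargs": {
  "plan": [
    [0.008, 0, 0, -0.02, 0],
    [0.008, 0, 0, -0.045, 0],
    [0.008, 0, 0, -0.07, 0],
    [0.008, 0, 0, -0.1, 0],
    [0.008, 0, 0, -0.13, 0],
    [0.008, 0, 0, -0.16, 0],
    [0.008, 0, 0, -0.18, 0],
    [0.008, 0, 0, -0.18, 0]
  ]
}}

```text
t: 19.55
tool_pos: [0.4751, -0.222, 0.4283]
tool_rot: [3.095, 0.506, 0.011]
contact_force: [0.5, 0.1, 0.0]
opening: 0.0153
grip_force: 19.1
```

```bash
python3 - <<'E'
from h import *
np.set_printoptions(precision=4,suppress=True)
T,o=tool(); print(o['t'],T[:3,3],o['opening'],o['grip_force'],o['contact_force'])
g=T[:3,3]+T[:3,2]*ctrl.pinch_z; print(rest(g))
p=shot('side')
for k in eyes.outline_of('sample_tube',p)[:2]:
    c,u,v=cloud(p,k['region']); c=c-g; m=np.linalg.norm(c,axis=1)<.12; print(k['confidence'],k['box'],m.sum(), c[m].min(0),c[m].max(0))
c,u,v=cloud(p); c=c-g; m=(np.hypot(c[:,0],c[:,1])<.025)&(c[:,2]<-.015)&(c[:,2]>-.12)
for z in np.arange(-.11,-.01,.01):
    k=m&(abs(c[:,2]-z)<.005); print(round(z,3),k.sum(),c[k].mean(0) if k.sum() else '')
print(c[m,2].min() if m.any() else None)
E
```

```text
19.55 [ 0.4751 -0.222   0.4283] 0.015271317304487825 19.064335284297158 [0.5315 0.0776 0.0349]
[-0.2491 -0.3761  0.2736]
0.51 [358.5, 134.8, 359.4, 155.0] 65 [-0.002  -0.0015 -0.0744] [ 0.0081  0.0132 -0.0235]
-0.11 0 
-0.1 0 
-0.09 0 
-0.08 4 [ 0.0047 -0.0021 -0.0778]
-0.07 17 [ 0.0057  0.0014 -0.0703]
-0.06 19 [ 0.0033  0.0025 -0.0602]
-0.05 20 [ 0.0037  0.0027 -0.0501]
-0.04 19 [ 0.003  0.003 -0.04 ]
-0.03 21 [ 0.0017  0.004  -0.0303]
-0.02 17 [ 0.0003  0.0082 -0.0197]
-0.0791984989800078
```

The tube is held vertically, with the grasp about 78 mm above its bottom. I'll carry it over the second notch.

Request:
{"fn": "apply_moves", "kwargs": {
  "plan": [
    [0.008, 0.01, -0.015, -0.02, 0],
    [0.008, 0.025, -0.045, -0.02, 0],
    [0.008, 0.042, -0.075, -0.02, 0],
    [0.008, 0.059, -0.105, -0.02, 0],
    [0.008, 0.076, -0.135, -0.02, 0],
    [0.008, 0.093, -0.165, -0.02, 0],
    [0.008, 0.11, -0.195, -0.02, 0],
    [0.008, 0.127, -0.225, -0.02, 0],
    [0.008, 0.144, -0.255, -0.02, 0],
    [0.008, 0.161, -0.285, -0.02, 0],
    [0.008, 0.178, -0.315, -0.02, 0],
    [0.008, 0.195, -0.345, -0.02, 0]
  ]
}}

```text
t: 20.65
tool_pos: [0.5491, 0.1692, 0.4389]
tool_rot: [-3.1, -0.507, 0.008]
contact_force: [0.7, -0.7, 0.0]
opening: 0.0151
grip_force: 19.1
```

Request:
{"fn": "apply_moves", "kwargs": {
  "plan": [
    [0.008, 0.01, -0.015, 0, 0],
    [0.008, 0.01, -0.015, 0, 0],
    [0.008, 0.01, -0.015, 0, 0]
  ]
}}

```text
t: 20.9
tool_pos: [0.5539, 0.1855, 0.4391]
tool_rot: [3.1, 0.509, -0.008]
contact_force: [0.6, -0.6, -0.2]
opening: 0.0152
grip_force: 19.3
```

```bash
cat > look.py <<'E'
from h import *
np.set_printoptions(precision=4,suppress=True)
T,o=tool(); g=T[:3,3]+T[:3,2]*ctrl.pinch_z; G=rest(g); print(o['t'],G,o['opening'],o['grip_force'],o['contact_force'])
p=shot('side'); c,u,v=cloud(p); r=np.c_[(c[:,:2]-O)@RX.T,c[:,2]]
# sheet plane: upper face seen between hinge and end stop, |Y|<.065
m=(abs(r[:,1])<.066)&(r[:,0]<-.008)&(r[:,0]>-.038)&(r[:,2]>.06)&(r[:,2]<.105)
A=np.c_[r[m][:,:2],np.ones(m.sum())]; 
w=np.ones(len(A))
for _ in range(10):
    s,*_=np.linalg.lstsq(A*w[:,None],r[m][:,2]*w,rcond=None); w=1/(1+np.abs(A@s-r[m][:,2])/.001)
print('tray angle',np.arctan(-s[0]),s,m.sum())
k=eyes.outline_of('sample_tube',p)
for q in k[:1]:
    cc,_,_=cloud(p,q['region']); rr=np.c_[(cc[:,:2]-O)@RX.T,cc[:,2]]; d=np.linalg.norm(rr-G,axis=1)<.12; print('tube',q['confidence'],d.sum())
    if d.sum()>8:
        l=cv2.fitLine(rr[d].astype(np.float32),cv2.DIST_HUBER,0,.01,.01).ravel(); print(l, 'z range',rr[d][:,2].min(),rr[d][:,2].max())
        i=np.argmin(rr[d][:,2]); print('lowest',rr[d][i])
E
python3 look.py
```

```text
20.9 [-0.0469 -0.0135  0.2844] 0.015223056562019352 19.253800556776355 [ 0.5568 -0.6378 -0.2443]
tray angle 0.7926056544959809 [-1.0145 -0.0045  0.0635] 315
tube 0.53 137
[-0.053   0.0675  0.9963 -0.0444 -0.0107  0.236 ] z range 0.20894884426016225 0.2602415558542557
lowest [-0.0446 -0.0136  0.2089]
```

Request:
{"fn": "apply_moves", "kwargs": {
  "plan": [
    [0.008, 0.003, 0.002, 0.02, 0],
    [0.008, 0.003, 0.002, 0.04, 0],
    [0.008, 0.003, 0.002, 0.055, 0],
    [0.008, 0.003, 0.002, 0.065, 0],
    [0.008, 0.003, 0.002, 0.07, 0],
    [0.008, 0.003, 0.002, 0.07, 0],
    [0.008, 0.003, 0.002, 0.07, 0]
  ]
}}

```text
t: 21.58
tool_pos: [0.5578, 0.1834, 0.3725]
tool_rot: [3.1, 0.505, 0.001]
contact_force: [-0.0, -0.2, 0.1]
opening: 0.015
grip_force: 19.7
```

```bash
python3 look.py
```

```text
21.5833 [-0.043  -0.0169  0.2178] 0.015033041131332804 19.702017620275 [-0.0446 -0.1829  0.104 ]
tray angle 0.7866338576052699 [-1.0025 -0.0032  0.0635] 311
tube 0.73 149
[-0.0601  0.0699  0.9957 -0.0399 -0.0141  0.1686] z range 0.14265994232719031 0.1943110662280954
lowest [-0.0392 -0.016   0.1427]
```

Request:
{"fn": "apply_moves", "kwargs": {
  "plan": [
    [0.008, 0, 0, 0.004, 0],
    [0.008, 0, 0, 0.008, 0],
    [0.008, 0, 0, 0.01, 0],
    [0.008, 0, 0, 0.012, 0],
    [0.008, 0, 0, 0.013, 0],
    [0.008, 0, 0, 0.013, 0]
  ]
}}

```text
t: 22.18
tool_pos: [0.5581, 0.1839, 0.3606]
tool_rot: [3.1, 0.506, 0.004]
contact_force: [-1.1, -0.6, 5.0]
opening: 0.0148
grip_force: 19.9
```

```bash
python3 look.py
```

```text
22.1833 [-0.0423 -0.0166  0.2059] 0.014848652154168938 19.854960043157917 [-1.0828 -0.6124  4.9721]
tray angle 0.7830873742335192 [-0.9954 -0.0028  0.0637] 313
```

Request:
{"fn": "apply_moves", "kwargs": {
  "plan": [
    [0.008, -0.0034, 0, 0.0006, 0],
    [0.008, -0.0067, 0, 0.0012, 0],
    [0.008, -0.01, 0, 0.002, 0],
    [0.008, -0.0133, 0, 0.003, 0],
    [0.008, -0.0166, 0, 0.004, 0],
    [0.008, -0.0198, 0, 0.005, 0],
    [0.008, -0.023, 0, 0.0063, 0],
    [0.008, -0.026, 0, 0.0075, 0],
    [0.008, -0.026, 0, 0.0075, 0]
  ]
}}

```text
t: 23.03
tool_pos: [0.5336, 0.1752, 0.3541]
tool_rot: [3.099, 0.506, 0.007]
contact_force: [-1.2, -2.6, 8.6]
opening: 0.0152
grip_force: 19.7
```

```bash
echo "cv2.imwrite('pics/s8.png', cv2.resize(p['img'][200:340,200:360],(685,600),interpolation=cv2.INTER_CUBIC))" >> look.py; python3 look.py
```

```text
23.0333 [-0.068  -0.0172  0.1994] 0.015160913662039595 19.686595286893862 [-1.1879 -2.5527  8.5935]
tray angle 0.7908744999680526 [-1.011  -0.0066  0.0634] 312
tube 0.54 149
[-0.4779  0.0701  0.8756 -0.0518 -0.0135  0.1609] z range 0.12812810944086767 0.18244256557885907
lowest [-0.0358 -0.0435  0.1281]
```

View pics/s8.png

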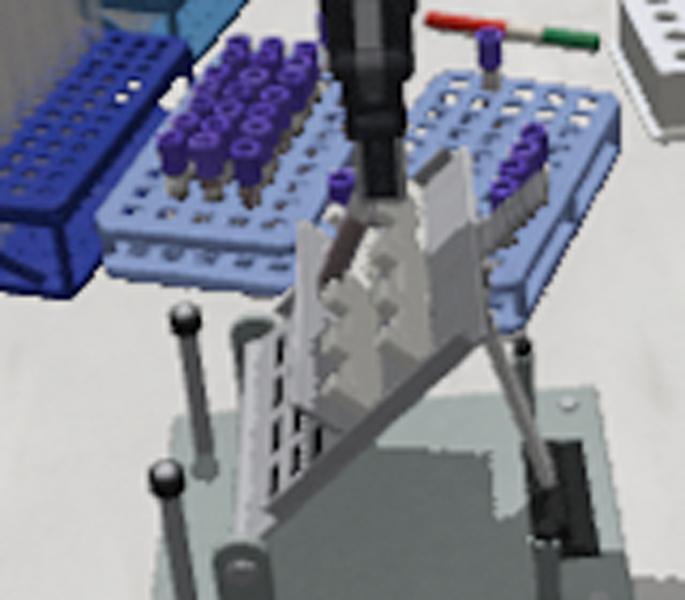

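The tube has turned about 29° in the fingers, with its bottom seated at the end stop, (330,275) in the crop. Continue the arc.

Request:
{"fn": "apply_moves", "kwargs": {
  "plan": [
    [0.008, -0.0029, 0, 0.0014, 0],
    [0.008, -0.0058, 0, 0.003, 0],
    [0.008, -0.0086, 0, 0.0048, 0],
    [0.008, -0.0113, 0, 0.0066, 0],
    [0.008, -0.0139, 0, 0.0086, 0],
    [0.008, -0.0165, 0, 0.0107, 0],
    [0.008, -0.0165, 0, 0.0107, 0]
  ]
}}

```text
t: 23.72
tool_pos: [0.5174, 0.17, 0.3419]
tool_rot: [3.099, 0.506, 0.002]
contact_force: [-2.1, -2.0, 6.2]
opening: 0.0147
grip_force: 19.5
```

```bash
python3 look.py
```

```text
23.7167 [-0.0855 -0.0169  0.1872] 0.014729364702906587 19.532344852523238 [-2.1311 -2.0402  6.2231]
tray angle 0.7858672219637114 [-1.0009 -0.007   0.0636] 315
tube 0.54 192
[-0.6863  0.0767  0.7233 -0.0539 -0.0131  0.1534] z range 0.12847634636493854 0.18144384453318524
lowest [-0.0358 -0.0397  0.1285]
```

The tube now leans at about 44°. Release it and lift away.

Request:
{"fn": "apply_moves", "kwargs": {
  "plan": [
    [0.022, 0, 0, 0, 0],
    [0.04, 0, 0, 0, 0],
    [0.04, 0, 0, 0, 0],
    [0.04, 0, 0, -0.02, 0],
    [0.04, 0, 0, -0.05, 0],
    [0.04, 0, 0, -0.09, 0],
    [0.04, 0, 0, -0.13, 0],
    [0.04, -0.04, 0, -0.15, 0],
    [0.04, -0.06, 0, -0.15, 0],
    [0.04, -0.06, 0, -0.15, 0]
  ]
}}

```text
t: 24.65
tool_pos: [0.4585, 0.1508, 0.4934]
tool_rot: [3.1, 0.507, 0.006]
contact_force: [0.7, 0.2, -1.1]
opening: 0.0398
grip_force: 0.0
```

```bash
sed -i 's/<.12; print/<.25; print/' look.py; cat >> look.py <<'E'
th=.785; rr=rr[d]
x=rr[:,0]*np.cos(th)-(rr[:,2]-.058)*np.sin(th); z=rr[:,0]*np.sin(th)+(rr[:,2]-.058)*np.cos(th)
print('tray coords x',np.percentile(x,[1,50,99]),'z',np.percentile(z,[1,50,99]),'y',np.percentile(rr[:,1],[1,50,99]))
l=np.polyfit(x,z,1); print('slope',l)
for t in ['timer','reagent_bottle','forceps','marker_red','pen_black']: pass
E
python3 look.py
```

```text
24.65 [-0.147  -0.0163  0.3387] 0.039832577453267216 0.0 [ 0.6714  0.1504 -1.1184]
tray angle 0.7914587114857153 [-1.0122 -0.0107  0.0635] 317
tube 0.49 220
[ 0.7153 -0.0271 -0.6982 -0.0668 -0.0118  0.1664] z range 0.13643365207951663 0.19122177986226596
lowest [-0.0369 -0.0123  0.1364]
tray coords x [-0.156  -0.1292 -0.0826] z [0.0219 0.0296 0.0338] y [-0.0222 -0.0114 -0.0063]
slope [0.0305 0.0328]
```

View pics/s8.png

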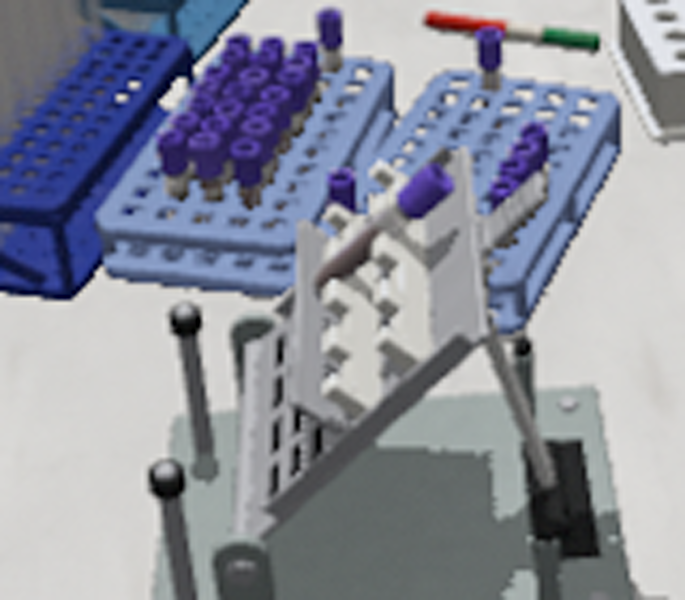

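The tube lies in the notch with its cap up at (425,190) in the crop. The cap's end is at tray x = -156 mm, so the bottom is on the end stop. I'll hand the job in.

```bash
python3 -c "
from station import ctrl; print(ctrl.finish_job())"
```

```text
the job is handed in; nothing more can be done
None
```

The job is handed in (no verdict came back): the tray stands on its locked leg at about 45°, and the capped tube lies in the second notch, cap up and bottom on the end stop. I touched none of the bench items.

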